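# Sort stripped laptop parts into their trays

## Task

Put the four loose laptop parts away for reassembly: lay the power adapter, the drive stick, the blower fan and the L-shaped cooler each in the blue tray whose recess has its outline, right side up and flat on the recess floor. Leave the screwdriver and the jar where they are.

Things in the scene. Friction and masses are not known exactly. Their poses are not given: they have to be found in the camera images.
- brick: laptop power adapter, a loose plain black brick with a small pale label, 105 x 45 x 28 mm (x, y, z) with slightly rounded edges, about 250 g. Origin: centre of its underside. x runs along its length, y across its 45 mm width, z up. It fits the same turned end for end.
- ssd: solid-state drive stick with a finned dark heatsink, loose, 80 x 25 x 14 mm (x, y, z), about 60 g. Origin: centre of its underside. x along its length, y across its 25 mm width, z up. It fits the same turned end for end.
- fan: laptop blower fan, loose: a round black casing of 56 mm diameter and 16 mm height with a 40 mm wide, 16 mm high outlet spout that ends 46 mm from the centre of the round part; a bladed rotor with a small silver hub shows on top; about 90 g. Origin: underside, at the centre of the round casing. x points out along the spout, z up.
- cooler: loose L-shaped laptop cooler, 80 x 60 mm overall (x, y), 120 g: aluminium fin block 18 x 60 x 18 mm (x, y, z) centred at x = -31, y = 0 mm (grip it across the 18 mm); copper plate 30 x 30 x 5 mm centred at x = 25, y = -15 mm; between them a copper pipe along y = -15 mm, its top 7.5 mm above the underside. Origin: underside, centre of the 80 x 60 mm rectangle. z up.
- brick_tray: blue silicone tray with the large rectangular recess, 117 x 57 mm inside, for the power adapter. Fixed; recess floor 2 mm, rim top 6.5 mm above the bench, rim 5 mm thick, 6 mm to spare round the part. Origin: on the bench where the part's origin belongs; axes as the part's.
- ssd_tray: blue silicone tray with the small rectangular recess, 92 x 37 mm inside, for the drive stick. Fixed; recess floor 2 mm, rim top 6.5 mm above the bench, rim 5 mm thick, 6 mm to spare round the part. Origin: on the bench where the part's origin belongs; axes as the part's.
- fan_tray: blue silicone tray with a keyhole-like recess, round of 68 mm diameter with a 52 mm wide arm that ends 52 mm from the round centre along its x, for the blower fan. Fixed; recess floor 2 mm, rim top 6.5 mm above the bench, rim 5 mm thick, 6 mm to spare round the part. Origin: on the bench where the part's origin belongs; axes as the part's.
- cooler_tray: blue silicone tray with an L-shaped recess for the cooler: a leg 30 x 72 mm (x -46 to -16, y -36 to 36 mm) and from it an arm 42 mm wide (y -36 to 6 mm) out to x = 46 mm. Fixed; recess floor 2 mm, rim top 6.5 mm above the bench, rim 5 mm thick, 6 mm to spare round the part. Origin: on the bench where the part's origin belongs; axes as the part's.
- screwdriver: bystander: a loose screwdriver with a yellow handle, 170 mm long, lying at the right-hand side of the work (negative y). Leave it alone.
- jar: bystander: a small loose amber glass jar with a white lid, 52 mm in diameter and 60 mm high, standing at the left-hand side of the work (positive y). Leave it alone.
Things that resemble listed ones, but are neither listed nor needed, are in the scene too. Leave any white look-alike of the ssd alone. Leave any red look-alike of the cooler alone.

How it is judged (in metres and radians):
At the end, for the whole second after the job is handed in: Each of the four parts lies in its own tray: origin within 12 mm horizontally of the tray's origin, underside on the recess floor (less than 3.5 mm above the bench), level within 2 degrees, at rest (horizontal distance between brick and brick_tray below 0.012 m and z of brick in the frame of brick_tray between 0 and 0.0035 m and angle between each of brick, ssd, fan, cooler's own z axis and vertical below 0.035 rad and linear speed of each of brick, ssd, fan, cooler below 0.02 m/s and horizontal distance between ssd and ssd_tray below 0.012 m and z of ssd in the frame of ssd_tray between 0 and 0.0035 m and horizontal distance between fan and fan_tray below 0.012 m and z of fan in the frame of fan_tray between 0 and 0.0035 m and horizontal distance between cooler and cooler_tray below 0.012 m and z of cooler in the frame of cooler_tray between 0 and 0.0035 m); the robot touches nothing.
It fails at once if the screwdriver is shifted by more than 20 mm (distance of screwdriver from where it was at the start of the episode above 0.02 m).
It fails at once if the jar is shifted by more than 20 mm (distance of jar from where it was at the start of the episode above 0.02 m).
It also fails if it takes over 96 s, if anything falls off the work surface, if the arm or the gripper's body presses on something with over 40 N, if the wrist force passes 120 N, or if a joint passes its speed limit or range.

## Robot

A 6-joint arm with a two-finger parallel gripper is mounted at the origin on the work surface. World frame = base frame: x ahead of the robot, y to its left, z up, the work surface at z = 0. Lengths are in m, angles in degrees, forces in N, time in s.
With the tool pointing down it reaches from about 0.325 to 0.775 m from the base axis. Payload 5.5 kg.
Tool frame: the origin (TCP) lies at the centre of the arm's flange, where the gripper is bolted on; the fingertips stand 182 mm ahead of it and the grasp point (between the pads) lies 163 mm ahead of it; z points along the fingers, y is the line along which they close (so a half turn about z gives the same grasp; the last joint's range is limited). The gripper opens to 88 mm and grips with 3 to 60 N. Pads are 20 mm wide; open, the fingers measure 115 mm over their backs; the gripper's body (75 mm by 178 mm) begins 61 mm behind the grasp point.
Start: joints at [-80.541, 5.22, 70.514, -0, 104.267, -3.249], TCP at [0.132, -0.585, 0.405] pointing down, gripper open.
Joint ranges: [-164.24, 164.24], [-49.07, 125.15], [9.68, 141.18], [-86.29, 266.29], [3.28, 154.24], [-151.56, 151.56]. Speed limits (degrees/s): [147.25, 147.25, 172.46, 180, 180, 180].

## Interface

Orientations are given as [roll, pitch, yaw] about the fixed x, y, z axes, in that order (R = Rz(yaw) Ry(pitch) Rx(roll)).
In Python, from station import r gives the robot as it stands. The module is installed in compiled form; this text tells all that it offers. Calls block until the motion is done:
- r.reach(position, orientation): joint-space move of the TCP to a pose.
- r.servo_line(position, rotation=None, speed=0.15): straight line of the TCP; rotation=None keeps the orientation; speed is the mean speed in m/s.
- r.move_joints(angles): joint-space move.
- r.let_go() and r.grab(squeeze=None): open the fingers fully, or close them until they stop; squeeze is the grip in N (None keeps the last).
- r.wait(seconds).
- r.inverse_kinematics(position, orientation): joint angles nearest the present ones, or None.
- r.sense(): the state.
- r.snapshot(name): name is "scene" or "top" or "wrist"; returns a dict with "frame" (420x560x3 uint8, red, green, blue), "fx", "fy", "cx", "cy" (pixels), "R" (3x3) and "t" (3): a world point X has camera coordinates R X + t. Camera axes: x right, y down, z forward; pixel columns grow to the right and rows downward; lengths in m; the calibration is good to about 2 mm. The wrist camera is an equidistant fisheye: a pixel r from the principal point sees the ray r / f radians off the axis. A picture is of the moment at which its call begins. There is no depth.
A pose or a line that the arm cannot do raises r.IKError and nothing moves.
- r.hand_in(): hands the job in; it is judged then, once.
The state is a dict: "clock": time; "joints": joint angles; "joint_vel": joint speeds; "joint_torque": joint torques, N m; "tcp_pos": TCP position; "orientation": TCP orientation; "contact_force": force on the tool from outside, world axes, zero at the start; "torque": the same for the moment, N m; "opening": finger opening in m; "gripper_force": force on a finger pad.
Only numpy, scipy, OpenCV 4.12 (cv2) and the standard library are available. Lean on these libraries where they do the work, as an engineer would, in place of code of your own. Each camera call takes 0.05 s, during which the arm holds its last target. There are 200 camera calls.

## Working session

There is one attempt and no reset: what is moved stays moved. The work goes in short steps, each a Python script; the robot and the scene stay as the last script left them, time stands still between calls to the robot, and variables do not carry over. Pictures are saved under pics/ and viewed, at most 14 in all, crops included, and the job is handed in when it is done.

```bash
mkdir -p pics; python3 - <<'E'
from station import r
import cv2,pickle
d={}
for n in("scene","top","wrist"):
    s=r.snapshot(n);d[n]=s
    cv2.imwrite(f"pics/{n}0.png",s["frame"][:,:,::-1])
    print(n,s["fx"],s["fy"],s["cx"],s["cy"],s["R"],s["t"])
pickle.dump(d,open("d0.pkl","wb"));print(r.sense()["clock"])
E
```

```text
scene 479.8952619783984 479.8952619783984 275.8938849619433 208.63357898245624 [[-0.17575399  0.98442205  0.00487384]
 [ 0.84061941  0.15265302 -0.51966919]
 [-0.51231782 -0.08723689 -0.85435366]] [ 0.10446696 -0.44954026  1.84654094]
top 478.6147665390816 478.6147665390816 276.7631329723197 204.43053516898192 [[ 0.01580737 -0.99986685  0.00404974]
 [-0.98221548 -0.01628592 -0.18704951]
 [ 0.18709056 -0.00102096 -0.98234214]] [-0.02077921  0.55472378  1.20897393]
wrist 325.19226210127806 325.19226210127806 282.44405604486434 209.19378387526686 [[ 0.22050998 -0.97538095 -0.00271094]
 [-0.94675974 -0.21470616  0.23989011]
 [-0.2345663  -0.05033156 -0.97079626]] [-0.59896915 -0.02835569  0.39010765]
0.15
```

View pics/top0.png

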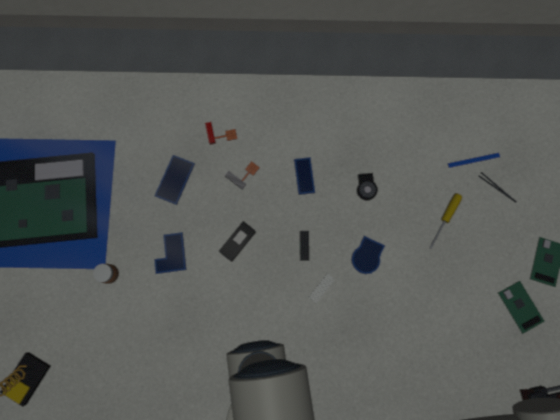

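View pics/scene0.png

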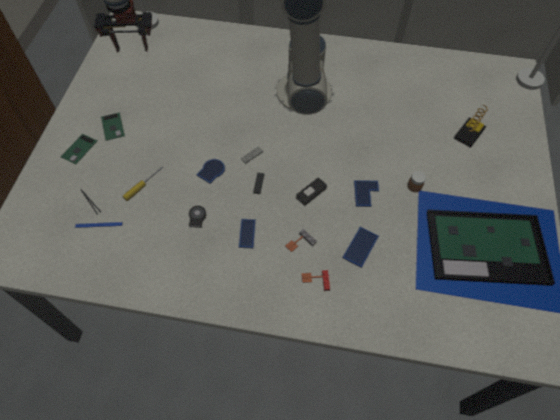

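The top view shows what could be mistaken for each part (pixels are in the top image):
- **ssd:** the dark stick at (305,246), or the white look-alike at (321,289). I choose the dark one.
- **cooler:** the grey and copper one at (240,174), or the red one at (222,133). I choose the grey one.
- **brick:** the dark block with a label at (238,241), the yellow and black thing at (25,380), or the green boards. I choose (238,241).
- **fan:** (367,186) is the only candidate.
- **Trays:** brick (175,180), ssd (305,176), fan (367,254), cooler (172,254). The blue pen at (473,160) and the blue mat are not trays.

I'll check these in a crop and get coarse positions.

```bash
cat >h.py <<'E'
import numpy as np,cv2
def rays(s,px):
    p=np.atleast_2d(np.asarray(px,float)); R=np.array(s["R"]);t=np.array(s["t"])
    v=(p-[s["cx"],s["cy"]])/[s["fx"],s["fy"]]
    if s.get("fish"):
        a=np.linalg.norm(v,axis=1,keepdims=True); d=np.hstack([v/np.maximum(a,1e-9)*np.sin(a),np.cos(a)])
    else: d=np.hstack([v,np.ones((len(p),1))])
    return -R.T@t, d@R
def plane(s,px,z):
    c,d=rays(s,px); return (c+d*((z-c[2])/d[:,2])[:,None])[:,:2]
def tri(s1,p1,s2,p2):
    A=np.zeros((3,3));b=np.zeros(3)
    for s,p in((s1,p1),(s2,p2)):
        c,d=rays(s,p);d=d[0]/np.linalg.norm(d[0]);P=np.eye(3)-np.outer(d,d);A+=P;b+=P@c
    return np.linalg.solve(A,b)
def proj(s,X):
    q=np.asarray(X,float)@np.array(s["R"]).T+np.array(s["t"])
    if s.get("fish"):
        n=np.hypot(q[:,0],q[:,1]);a=np.arctan2(n,q[:,2]);v=q[:,:2]/np.maximum(n,1e-9)[:,None]*a[:,None]
    else: v=q[:,:2]/q[:,2:]
    return v*[s["fx"],s["fy"]]+[s["cx"],s["cy"]]
E
python3 - <<'E'
import pickle,cv2,numpy as np
from h import *
d=pickle.load(open("d0.pkl","rb"));s=d["top"]
N=dict(brick=(238,241),ssd=(305,246),fan=(367,186),cooler=(240,174),brick_tray=(175,180),ssd_tray=(305,176),fan_tray=(367,254),cooler_tray=(172,254),jar=(106,273),wssd=(321,289),red=(222,133),sd_tip=(431,248),sd=(453,207))
for k,v in N.items(): print(k,plane(s,v,0.005).round(3))
w=d["wrist"];R=np.array(w["R"]);print("wristcam",-R.T@np.array(w["t"]))
f=cv2.convertScaleAbs(s["frame"][110:310,140:400],alpha=2.2)
cv2.imwrite("pics/crop0.png",cv2.resize(f,None,fx=3,fy=3,interpolation=2)[:,:,::-1])
E
```

```text
brick [[0.462 0.091]]
ssd [[ 0.451 -0.09 ]]
fan [[ 0.62 -0.26]]
cooler [[0.648 0.091]]
brick_tray [[0.628 0.27 ]]
ssd_tray [[ 0.645 -0.089]]
fan_tray [[ 0.433 -0.256]]
cooler_tray [[0.424 0.267]]
jar [[0.371 0.439]]
wssd [[ 0.338 -0.133]]
red [[0.766 0.146]]
sd_tip [[ 0.451 -0.429]]
sd [[ 0.565 -0.494]]
wristcam [ 0.19673876 -0.57067652  0.38389353]
```

View pics/crop0.png

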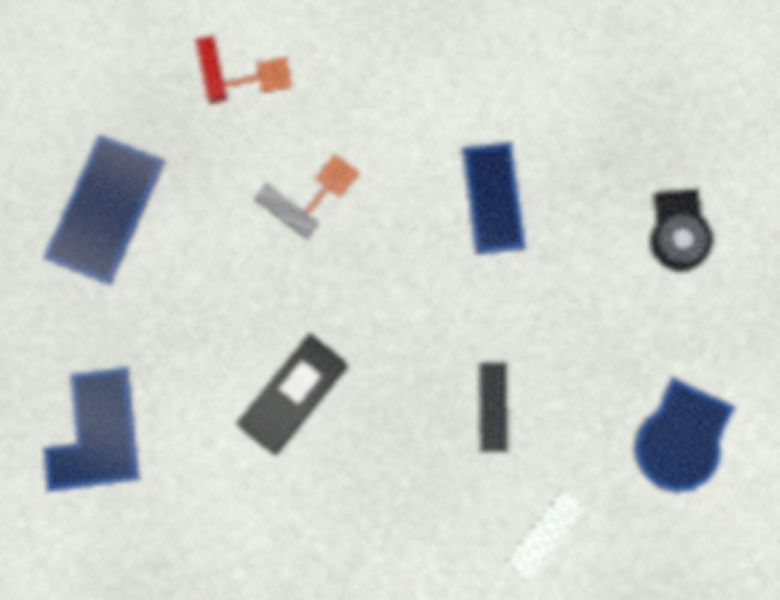

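The crop confirms the choices. The adapter has its white label at crop (300,382), the dark stick is at (493,407), the fan at (681,238), and the grey and copper cooler at (305,195). The red cooler at (243,70) and the white stick at (545,535) are to be left alone. Next is a wrist survey from four places.

```bash
python3 - <<'E'
from station import r
import pickle,cv2,numpy as np
print(r.sense()["orientation"]); V=[]
for y in(-.27,-.09,.09,.27):
    o=[180,0,0]
    for yaw in (0,180,-90,90):
        q=r.inverse_kinematics([.52,y,.40],[180,0,yaw])
        if q is not None and y==-.27: print(yaw,np.round(q,1))
    r.reach([.52,y,.40],[180,0,0]); r.wait(.3)
    s=r.snapshot("wrist"); s["fish"]=True; V.append(s)
    print(np.round(r.sense()["joints"],1),(-np.array(s["R"]).T@np.array(s["t"])).round(3))
pickle.dump(V,open("v.pkl","wb"));print(r.sense()["clock"])
for i in(0,1,2,3): cv2.imwrite(f"pics/w{i}.png",cv2.convertScaleAbs(V[i]["frame"],alpha=2)[:,:,::-1])
E
```

```text
[-1.79917032e+02 -5.25205027e-03  1.27069812e+01]
0 [-30.8   3.   73.3  -0.  103.7  59.2]
180 [ -30.8    3.    73.3    0.   103.7 -120.8]
-90 [-30.8   3.   73.3  -0.  103.7 149.2]
90 [-30.8   3.   73.3   0.  103.7 -30.8]
[-30.8   3.   73.3   0.  103.7  59.2] [ 0.586 -0.27   0.38 ]
[-13.6  -5.9  82.1  -0.  103.8  76.5] [ 0.586 -0.091  0.38 ]
[  6.   -6.   82.1  -0.  103.8  96.1] [0.587 0.089 0.38 ]
[ 24.    2.9  73.3  -0.  103.7 114.1] [0.587 0.269 0.381]
5.6167
```

View pics/w1.png

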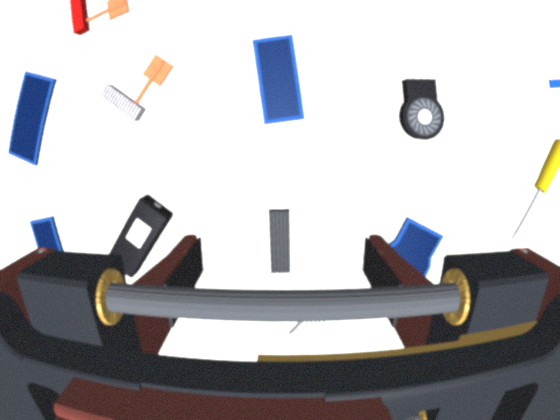

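View pics/w2.png

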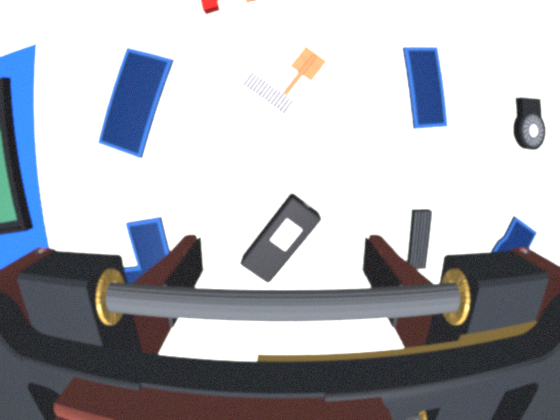

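The wrist views are clear: the far row (fan, ssd tray, cooler, brick tray) is fully visible above row 165, while the gripper hides part of the near row. I'll take a second row of views from further back.

```bash
python3 - <<'E'
from station import r
import pickle,cv2,numpy as np
V=pickle.load(open("v.pkl","rb"))
for y in(.27,.09,-.09,-.27):
    r.reach([.36,y,.40],[180,0,0]); r.wait(.3)
    s=r.snapshot("wrist"); s["fish"]=True; V.append(s)
pickle.dump(V,open("v.pkl","wb"));print(r.sense()["clock"])
E
cat >seg.py <<'E'
import pickle,cv2,numpy as np
from h import *
V=pickle.load(open("v.pkl","rb"))
C=dict(brick=(.462,.091),ssd=(.451,-.09),fan=(.62,-.26),cooler=(.648,.091),brick_tray=(.628,.27),ssd_tray=(.645,-.089),fan_tray=(.433,-.256),cooler_tray=(.424,.267))
def contour(s,name,near):
    """biggest contour of the thing's colour near a known rough pixel; None if cut by the edge/gripper"""
    f=cv2.GaussianBlur(s["frame"],(3,3),0); h=cv2.cvtColor(f,cv2.COLOR_RGB2HSV); v=h[...,2]
    if "tray" in name: m=(h[...,0]>100)&(h[...,0]<130)&(h[...,1]>130)
    elif name=="cooler": m=(h[...,0]<18)&(h[...,1]>110)&(v>50)
    else: m=(v<70)
    m=cv2.morphologyEx(m.astype(np.uint8),cv2.MORPH_OPEN,np.ones((2,2)))
    best=None
    for c in cv2.findContours(m,cv2.RETR_EXTERNAL,cv2.CHAIN_APPROX_NONE)[0]:
        x,y,w,hh=cv2.boundingRect(c)
        if cv2.contourArea(c)<60 or x<2 or y<2 or x+w>558 or y+hh>418 or w>150 or hh>150: continue
        if np.linalg.norm(c[:,0].mean(0)-near)<35: 
            if best is None or len(c)>len(best): best=c
    return None if best is None else best[:,0].astype(float)
E
python3 - <<'E'
from seg import *
print([ [int(np.percentile(V[1]["frame"],p)) for p in(50,90)]])
for n,c in C.items():
    for i,s in enumerate(V):
        p=proj(s,[[*c,.005]])[0]
        if not(0<p[0]<560 and 0<p[1]<225): continue
        k=contour(s,n,p)
        if k is None: print(n,i,p.round(),None); continue
        w=plane(s,k,0.0065 if "tray" in n else .01).astype(np.float32); q=cv2.minAreaRect(w*1000)
        print(n,i,p.round(),np.round(q[0],1),np.round(q[1],1),round(q[2],1))
t=[cv2.convertScaleAbs(V[i]["frame"][:240],alpha=2) for i in(4,5,6,7)]
cv2.imwrite("pics/near.png",cv2.resize(np.vstack([np.hstack(t[:2]),np.hstack(t[2:])]),(800,343),interpolation=3)[:,:,::-1])
E
```

```text
9.95
[[167, 176]]
brick 4 [430. 107.] [460.4  88.4] [ 49.1 110.3] 52.8
brick 5 [283.  99.] [460.3  92.3] [ 44.  106.6] 52.8
brick 6 [136. 107.] [458.6  95.4] [ 51.7 107.8] 52.7
brick 7 [ 31. 122.] [458.1  97.1] [ 60.3 113.1] 53.1
ssd 4 [534. 130.] [452.2 -85.5] [76. 32.] 1.3
ssd 5 [431. 116.] [452.7 -87. ] [27.3 76.3] 90.0
ssd 6 [284. 109.] [452.5 -87.8] [75.9 21.1] 1.2
ssd 7 [137. 116.] [452.2 -89.3] [76.8 27.7] 1.0
fan 0 [274. 101.] [ 618.1 -258.1] [72.5 51.8] 0.1
fan 1 [422. 108.] [ 616.6 -257.7] [71.  58.8] 6.1
fan 2 [529. 122.] [ 617.1 -256.6] [70.7 61.6] 4.7
fan 5 [526.  17.] None
cooler 0 [ 30. 104.] [661.6  52.8] [26.5 29.2] 52.7
cooler 1 [134.  87.] [650.2  65.3] [27.2 58.8] 53.4
cooler 2 [281.  78.] [651.6  67.9] [26.9 56.7] 53.6
cooler 3 [429.  86.] [653.3  69.9] [26.9 51.2] 53.2
cooler 7 [38.  1.] None
brick_tray 1 [ 30. 118.] [627.4 268.5] [ 63.9 122.5] 69.3
brick_tray 2 [134. 103.] [628.1 270.6] [ 64.7 123. ] 69.3
brick_tray 3 [282.  95.] [628.8 271.7] [ 63.4 123.3] 69.5
brick_tray 6 [37. 13.] None
ssd_tray 0 [134.  89.] [645.4 -87.9] [98.3 44.8] 7.8
ssd_tray 1 [281.  80.] [645.7 -86.7] [98.4 43.5] 7.8
ssd_tray 2 [429.  88.] [645.7 -85.7] [97.7 45. ] 7.9
ssd_tray 3 [534. 106.] [645.7 -84.6] [97.2 44.3] 7.9
ssd_tray 4 [528.   3.] None
fan_tray 5 [528. 142.] [ 426.4 -255.3] [73.9 91.2] 63.4
fan_tray 6 [421. 130.] [ 426.1 -256.1] [74.6 91.8] 64.7
fan_tray 7 [272. 125.] [ 426.  -256.5] [73.2 92. ] 64.8
cooler_tray 4 [285. 133.] [426.4 275.1] [98.5 78.3] 8.5
cooler_tray 5 [139. 137.] [426.2 273.9] [98.  79.3] 8.6
cooler_tray 6 [ 34. 147.] [426.  271.9] [97.1 78.5] 8.6
```

View pics/near.png

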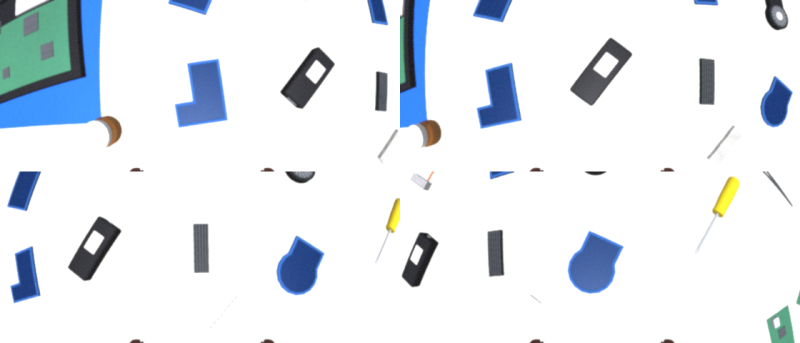

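Each view shows whole contours for every object. Now I'll refine the poses, triangulating the heights from two views, and find the fan axis from its hub and spout.

```bash
python3 - <<'E'
from seg import *
import json
def blob(s,near,fn,rad):
    h=cv2.cvtColor(s["frame"],cv2.COLOR_RGB2HSV);m=fn(h).astype(np.uint8)
    k=np.zeros_like(m);cv2.circle(k,tuple(int(a) for a in near),rad,1,-1)
    n,l,st,ce=cv2.connectedComponentsWithStats(m*k)
    return ce[1+np.argmax(st[1:,4])]
pr=lambda i,c:proj(V[i],[[*c,.01]])[0]
bright=lambda h:(h[...,2]>110)
for n,i,j,rad in(("brick",5,6,14),("brick",5,4,14),("fan",0,1,9),("fan",1,2,9)):
    c=C[n] if n=="brick" else (.607,-.258)
    if n=="brick": c=(.468,.087)
    pi,pj=blob(V[i],pr(i,c),bright,rad),blob(V[j],pr(j,c),bright,rad)
    print(n,"top mark",tri(V[i],pi,V[j],pj).round(4))
def cen(i,n):
    k=contour(V[i],n,pr(i,C[n])).astype(np.float32)
    M=cv2.moments(k);return [M["m10"]/M["m00"],M["m01"]/M["m00"]]
for n,i,j in(("ssd",6,7),("ssd",5,6),("cooler",1,2),("cooler",2,3),("brick_tray",1,3),("brick_tray",2,3),("ssd_tray",0,1),("ssd_tray",1,2),("fan_tray",6,7),("cooler_tray",4,5)):
    print(n,tri(V[i],cen(i,n),V[j],cen(j,n)).round(4))
# rectangles at plausible top height from the nadir view
for n,i,z in(("brick",5,.028),("ssd",6,.014),("brick_tray",3,.005),("ssd_tray",1,.005),("fan_tray",7,.005),("cooler_tray",4,.005),("cooler",2,.005),("cooler",1,.005)):
    w=plane(V[i],contour(V[i],n,pr(i,C[n])),z).astype(np.float32)*1000
    q=cv2.minAreaRect(w);print(n,np.round(q[0],1),np.round(q[1],1),round(q[2],1))
for i in(0,1):
    w=plane(V[i],contour(V[i],"fan",pr(i,C["fan"])),.016)*1000
    k=contour(V[i],"fan",pr(i,C["fan"])); 
    up=w[w[:,0]>w[:,0].max()-20].astype(np.float32); lo=w[w[:,0]<w[:,0].max()-32].astype(np.float32)
    (cx,cy),rr=cv2.minEnclosingCircle(lo);tip=cv2.minAreaRect(up);print("fan circ",cx,cy,rr,"spout",np.round(tip[0],1),tip[1],tip[2])
    hull=cv2.minAreaRect(up);a=np.degrees(np.arctan2(tip[0][1]-cy,tip[0][0]-cx));print("axis",a)
# fin block of cooler: grey, in view 2
for i in(1,2,3):
    s=V[i];h=cv2.cvtColor(s["frame"],cv2.COLOR_RGB2HSV);p=proj(s,[[.633,.108,.015]])[0].astype(int);print(p)
    g=cv2.GaussianBlur(h[...,2],(0,0),1.5);print(g[p[1]-12:p[1]+13:4,p[0]-24:p[0]+25:4])
E
```

```text
brick top mark [0.4692 0.0877 0.0215]
brick top mark [0.4677 0.0877 0.0244]
fan top mark [ 0.6084 -0.2575  0.0161]
fan top mark [ 0.6087 -0.2569  0.0173]
ssd [ 0.4526 -0.0878  0.0058]
ssd [ 0.4528 -0.0878  0.007 ]
cooler [0.6629 0.0601 0.0019]
cooler [0.6628 0.0602 0.0038]
brick_tray [ 6.287e-01  2.719e-01 -3.000e-04]
brick_tray [ 0.6288  0.2719 -0.001 ]
ssd_tray [ 0.6451 -0.0867  0.0018]
ssd_tray [ 0.6456 -0.0867  0.0022]
fan_tray [ 0.427  -0.2569  0.0012]
cooler_tray [4.221e-01 2.665e-01 2.000e-04]
brick [458.7  92.3] [ 41.9 101.4] 52.8
ssd [452.2 -87.8] [75.1 20.8] 1.2
brick_tray [628.9 271.7] [ 63.7 123.8] 69.5
ssd_tray [645.9 -86.7] [98.8 43.6] 7.8
fan_tray [ 426.  -256.5] [73.5 92.4] 64.8
cooler_tray [426.4 275.2] [98.9 78.6] 8.5
cooler [652.5  67.6] [27.3 57.5] 53.6
cooler [651.1  67.4] [27.6 59.6] 53.4
fan circ 607.4597778320312 -258.5303649902344 26.31413459777832 spout [ 643.5 -255. ] (37.64820861816406, 19.515380859375) 90.0
axis 5.561487286199917
fan circ 606.843017578125 -255.93548583984375 29.1009578704834 spout [ 643.2 -252.8] (19.418025970458984, 43.6405143737793) 0.5
[... 526 characters left out ...]
147 173 180 182 183 186 173]
 [171 142 129 129 132 131 133 140 162 180 186 176 161]
 [180 172 148 129 131 134 131 131 135 152 174 162 160]
 [183 179 178 168 138 127 131 131 130 131 139 150 169]
 [186 187 184 181 172 147 131 130 133 130 129 133 157]
 [183 189 186 180 180 180 159 133 129 130 132 130 135]]
[419  96]
[[187 135 133 138 140 157 186 195 196 196 193 180 157]
 [161 103 127 137 138 140 155 183 196 199 188 162 173]
 [179 126  95 124 138 139 140 150 183 192 166 168 189]
 [191 183 140  96 121 138 138 138 149 165 163 182 191]
 [198 195 191 145  95 115 137 139 137 143 169 190 189]
 [200 199 191 189 154  96 114 136 138 139 147 175 190]
 [198 199 194 193 192 156  98 110 133 138 138 146 179]]
```

```bash
cat >pp.py <<'E'
from station import r
import numpy as np
#      part (x,y,yaw), tray (x,y,yaw), grip point in part frame, tool yaw relative to part, tip height at grasp
J=dict(ssd=((.4522,-.0878,1.2),(.6459,-.0867,7.8),(0,0),0,.006),
 brick=((.4587,.0923,-37.2),(.6289,.2717,-20.5),(0,0),0,.009),
 fan=((.608,-.257,4.5),(.4179,-.2527,-25.2),(.033,0),0,.0065),
 cooler=((.6525,.0855,-36.5),(.4264,.2752,8.5),(-.031,.012),90,.007))
def tool(pose,g,dy):
    a=np.radians(pose[2]);c,s=np.cos(a),np.sin(a)
    return [pose[0]+c*g[0]-s*g[1],pose[1]+s*g[0]+c*g[1]],[180,0,pose[2]+dy]
def say(k):
    s=r.sense();print(k,round(s["clock"],1),"open",round(s["opening"],4),"F",np.round(s["contact_force"],1),"pad",round(s["gripper_force"],1),"z",round(s["tcp_pos"][2],4))
def pick(n,squeeze=25):
    p,_,g,dy,h=J[n];xy,o=tool(p,g,dy)
    r.reach([*xy,.28],o);r.servo_line([*xy,.182+h],speed=.12);say("down")
    r.grab(squeeze);say("grab");r.servo_line([*xy,.28],speed=.12);say("up")
def place(n,dz=.0025):
    _,t,g,dy,h=J[n];xy,o=tool(t,g,dy)
    r.reach([*xy,.28],o);r.servo_line([*xy,.215],speed=.12);r.servo_line([*xy,.182+h+dz],speed=.05);say("placed")
    r.let_go();r.servo_line([*xy,.28],speed=.12);say("off")
E
python3 -c "
from pp import *
pick('ssd');place('ssd')"
```

```text
down 11.8 open 0.088 F [-0.8 -0.1  0.1] pad 0.0 z 0.1889
grab 12.8 open 0.0247 F [0.6 0.4 0.1] pad 25.0 z 0.188
up 13.7 open 0.0244 F [ 0.5  0.3 -1.1] pad 25.0 z 0.279
placed 15.8 open 0.0246 F [-0.5  0.7 -0.5] pad 25.0 z 0.1898
off 17.8 open 0.0878 F [-0.4 -0.1 -0.8] pad 0.0 z 0.2788
```

The ssd was gripped at its 25 mm width and released. Next come the brick, cooler and fan, stopping if a grip width is wrong.

```bash
python3 - <<'E'
from pp import *
import cv2
for n,w in(("brick",.045),("cooler",.018),("fan",.040)):
    print(n);pick(n)
    if abs(r.sense()["opening"]-w)>.004: print("BAD");break
    place(n)
else:
    r.reach([.36,-.09,.40],[180,0,0])
    for i,y in enumerate((-.17,.17)):
        r.reach([.42,y,.42],[180,0,0]);r.wait(.3);s=r.snapshot("wrist")
        cv2.imwrite(f"pics/end{i}.png",cv2.convertScaleAbs(s["frame"],alpha=1.4)[:,:,::-1])
        import pickle;s["fish"]=True;pickle.dump(s,open(f"e{i}.pkl","wb"))
    print(r.sense()["clock"])
E
python3 -c "
import cv2,numpy as np
a=[cv2.imread(f'pics/end{i}.png')[:260] for i in(1,0)]
cv2.imwrite('pics/end.png',np.vstack(a))"
```

```text
brick
down 19.7 open 0.0879 F [-0.4  0.2  0.5] pad 0.0 z 0.1918
grab 20.5 open 0.0447 F [-0.   0.5  0.6] pad 25.0 z 0.191
up 21.4 open 0.0447 F [-0.5 -1.  -3.3] pad 25.0 z 0.2789
placed 23.6 open 0.0447 F [-0.9  0.  -3.2] pad 25.0 z 0.1929
off 25.3 open 0.0877 F [ 0.3  0.2 -1.1] pad 0.0 z 0.2788
cooler
down 27.6 open 0.0878 F [-0.1 -0.7  0.3] pad 0.0 z 0.1898
grab 28.6 open 0.0178 F [ 0.7 -0.5 -0.2] pad 25.0 z 0.189
up 29.6 open 0.0181 F [ 0.4 -0.2 -0.9] pad 25.0 z 0.2788
placed 32.0 open 0.0178 F [ 0.1  0.1 -0.8] pad 25.0 z 0.191
off 34.0 open 0.0878 F [ 0.1  0.6 -0.6] pad 0.0 z 0.279
fan
down 37.1 open 0.088 F [ 0.3 -0.  -0.3] pad 0.0 z 0.1897
grab 37.9 open 0.0397 F [ 0.3 -0.5  0. ] pad 24.9 z 0.1885
up 38.8 open 0.0393 F [ 0.3  0.7 -1. ] pad 24.9 z 0.2787
placed 40.9 open 0.0394 F [ 0.1 -0.2 -0.8] pad 24.9 z 0.1906
off 42.7 open 0.0877 F [-0.4 -0.2 -0.4] pad 0.0 z 0.279
46.0667
```

View pics/end.png

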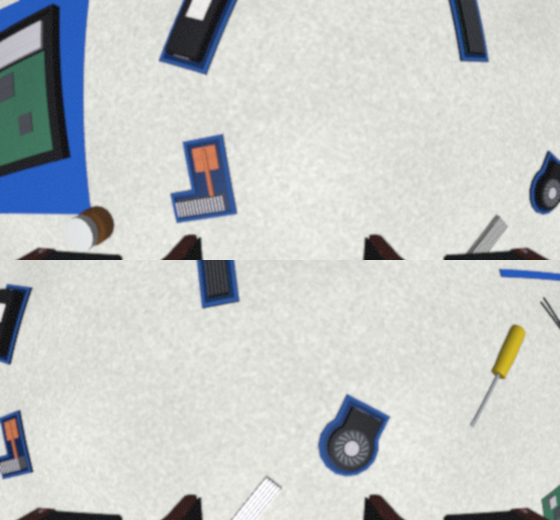

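The cooler at (205,180) and the fan at (352,445) sit in their recesses. The brick and ssd are partly cut off, so I'll take closer views of all four.

```bash
python3 - <<'E'
from station import r
import cv2,numpy as np
from h import *
T=dict(brick=(.6289,.2717),ssd=(.6459,-.0867),fan=(.4179,-.2527),cooler=(.4264,.2752));a=[]
for n in("fan","ssd","brick","cooler"):
    x,y=T[n];r.reach([x-.075,y,.34],[180,0,0]);r.wait(.3);s=r.snapshot("wrist");s["fish"]=True
    p=proj(s,[[x,y,.01]])[0].round().astype(int);print(n,p,r.sense()["clock"])
    c=np.ascontiguousarray(cv2.getRectSubPix(s["frame"],(200,150),(float(p[0]),float(p[1]))))
    a.append(cv2.resize(cv2.convertScaleAbs(c,alpha=2.2 if n!="cooler" else 1.4),(400,300),interpolation=2))
cv2.imwrite("pics/chk.png",np.vstack([np.hstack(a[:2]),np.hstack(a[2:])])[:,:,::-1])
E
```

```text
fan [284 122] 48.025
ssd [282 121] 49.4667
brick [282 122] 51.1667
cooler [283 122] 52.3417
```

View pics/chk.png

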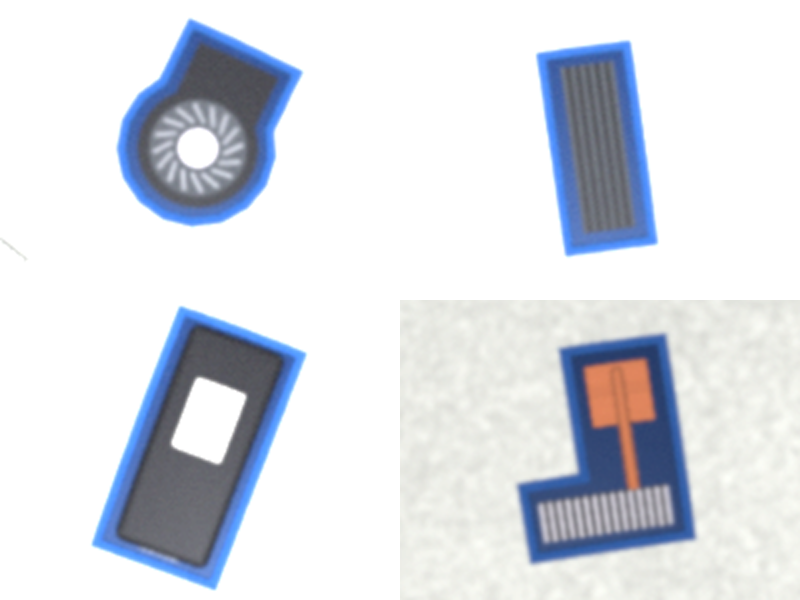

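All four parts lie centred in their recesses, with a blue margin visible all round each one. I'm handing the job in.

```bash
python3 -c "
from station import r
print(r.hand_in(), r.sense()['clock'])"
```

```text
the job is handed in; nothing more can be done
the job is handed in; nothing more can be done
```

The adapter, drive stick, fan and cooler are each in their own tray, right side up and centred in the close-up wrist views; I handed the job in at about 52 s of the 96 s allowed, and the system returned no verdict.

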